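# Fit a splined change gear on a bench gear drive and hold it home

## Task

Make the bench gear drive safe by pressing the keys on its white panel one at a time - red, then yellow, then blue, each fully down and let up again. Then pick up the orange gear with the square aluminium boss, turn it until its cross-shaped bore meshes with the ribs of the drive's upright spindle, slide it down and push it fully home against the sprung red collar. Finish still gripping the gear and pressing it home, so that a colleague could fit the clip; leave the other loose things on the bench where they are.

Things in the scene. Friction and masses are not known exactly. Their poses are not given: they have to be found in the camera images.
- gear: orange gear, 77 mm across, 12 mm thick, with a square aluminium boss (40 mm flats, top 48 mm above the underside). Origin: underside centre; z up the bore; x, y normal to the flats. Through bore, a cross: four grooves along +-x, +-y, 8 mm wide, out to 15 mm from the axis, round a hole clearing an 18 mm shaft: every quarter turn fits. Lies boss up; 0.22 kg; grip two facing flats, above the teeth.
- spindle: upright steel splined spindle, does not turn, at a new angle each time. Origin: on its axis at the housing's top, 80 mm above the bench; z up. Core 16 mm across up to 52 mm, then a cone to 9 mm at 62 mm (top). Four ribs along +-x, +-y, 6 mm wide, out to 14 mm from the axis, from 0 up to 45 mm. The bare core above them centres the gear; a gear not turned to fit rests on the rib tops.
- thrust_collar (a joint): sprung red ring round the spindle's foot, 54 mm across, 12 mm tall; value: how far it is pushed down, 0 (free, its top 12 mm above the spindle's origin) to 0.008 m (stop, top 4 mm above it). Its spring yields from 6 N, 14 N at the stop; the gear's weight alone does not move it, and it lifts the gear again when pressing stops.
- drive: bench gear drive, fixed: green housing 150 x 150 mm, 80 mm tall with a grey motor to its +x side (135 mm from the origin to its end). Origin: centre of its underside; z up.
- panel: white key panel, fixed, 90 x 190 x 45 mm, the three keys in a row along its y on its top. Origin: centre of its underside; z up.
- red_key (a joint): spring key, round red cap 28 mm across on a low black housing, on top of the white panel; value is its travel, 0 up to 0.006 m fully down; 5 N holds it fully down and it springs back up when let go. The three keys stand in a row 56 mm apart, in any order
- red_key_top (a point): centre of the top face of the red key's cap (moves down with it); 68 mm above the bench; press straight down here
- yellow_key (a joint): spring key, round yellow cap 28 mm across on a low black housing, on top of the white panel; value is its travel, 0 up to 0.006 m fully down; 5 N holds it fully down and it springs back up when let go. The three keys stand in a row 56 mm apart, in any order
- yellow_key_top (a point): centre of the top face of the yellow key's cap (moves down with it); 68 mm above the bench; press straight down here
- blue_key (a joint): spring key, round blue cap 28 mm across on a low black housing, on top of the white panel; value is its travel, 0 up to 0.006 m fully down; 5 N holds it fully down and it springs back up when let go. The three keys stand in a row 56 mm apart, in any order
- blue_key_top (a point): centre of the top face of the blue key's cap (moves down with it); 68 mm above the bench; press straight down here
- pulley: dark steel pulley with a round boss and plain round bore, 68 mm across, 34 mm tall, lying on the bench near the gear. Origin: centre of its underside. A bystander: leave it alone.
- grease_jar: closed jar with blue cap, 64 mm across, 70 mm tall. Origin: centre of its underside. A bystander: leave it alone.
- screwdriver: screwdriver lying beyond the middle of the bench. Origin under its middle. A bystander: leave it alone.
- wrench: steel wrench lying beyond the middle of the bench. Origin under its middle. A bystander: leave it alone.
- washer: steel washer 48 mm across, 8 mm thick, near the robot. Origin: centre of its underside. A bystander: leave it alone.
There are look-alikes about, which are no part of the job. What is shaped like the gear but purple is not meant.

How it is judged (in metres and radians):
On the way, in this order (a step that is already met when the one before it is completed fails the run):
1. the red key is pressed down, alone (value of joint red_key above 0.0042 m and value of joint each of yellow_key, blue_key below 0.002 m), for 0.05 s.
2. the yellow key is pressed down, alone (value of joint yellow_key above 0.0042 m and value of joint each of red_key, blue_key below 0.002 m), for 0.05 s.
3. the blue key is pressed down, alone (value of joint blue_key above 0.0042 m and value of joint each of red_key, yellow_key below 0.002 m), for 0.05 s.
4. the gear, held by the fingers, is meshed on the spindle: right way up and well down over the ribs (horizontal distance between gear and spindle below 0.003 m and angle between the z axis of gear and the z axis of spindle, either way round below 0.08 rad and angle between gear's own z axis and vertical below 0.08 rad and z of gear in the frame of spindle below 0.03 m and contact force between the fingers and gear above 2 N), for 0.1 s.
At the end, for the whole second after the job is handed in: Gear boss-up on the spindle, within 3 mm and 0.08 rad, underside under 6.5 mm above the spindle origin (home: 4 mm), collar down over 6 of 8 mm and pressed with over 6 N, fingers on the gear with over 3 N, at rest, all keys up; it stays so for the last second (horizontal distance between gear and spindle below 0.003 m and angle between the z axis of gear and the z axis of spindle, either way round below 0.08 rad and angle between gear's own z axis and vertical below 0.08 rad and z of gear in the frame of spindle below 0.0065 m and value of joint thrust_collar above 0.006 m and contact force between gear and spindle above 6 N and contact force between the fingers and gear above 3 N and linear speed of gear below 0.02 m/s and value of joint each of red_key, yellow_key, blue_key below 0.002 m); the arm keeps its last pose, push and grip.
It fails at once if two keys are pressed down together (value of joint each of red_key, yellow_key above 0.003 m or value of joint each of red_key, blue_key above 0.003 m or value of joint each of yellow_key, blue_key above 0.003 m).
It fails at once if a bystander is shifted by more than 20 mm (distance of any of pulley, grease_jar, screwdriver, wrench, washer from where it was at the start of the episode above 0.02 m).
It also fails if it takes over 62 s, if anything falls off the work surface, if the arm or the gripper's body presses on something with over 40 N, if the wrist force passes 120 N, or if a joint passes its speed limit or range.

## Robot

A 6-joint arm with a two-finger parallel gripper is mounted at the origin on the work surface. World frame = base frame: x ahead of the robot, y to its left, z up, the work surface at z = 0. Lengths are in mm, angles in rad, forces in N, time in s.
With the tool pointing down it reaches from about 350 to 725 mm from the base axis. Payload 6 kg.
Tool frame: the origin (TCP) lies at the very end of the fingers, on their centre line; the grasp point (between the pads) lies 19 mm behind it; z points along the fingers, x is the direction in which the jaws open and shut, and the axes are right-handed (so a half turn about z gives the same grasp; the last joint's range is limited). The gripper opens to 85 mm and grips with 20 to 120 N. Pads are 22 mm wide; open, the fingers measure 114 mm over their backs; the gripper's body (76 mm by 85 mm) begins 54 mm behind the grasp point. The pads swing forward as they close: fully open they stand 13 mm farther back than shut.
Start: joints at [-0.856, 0.04, 0.085, 0, -1.615, -0.334], TCP at [223.005, -556.994, 231.261] pointing down, gripper open.
Joint ranges: [-2.56, 2.56], [-1.29, 2.01], [-1.08, 1.49], [-3.29, 1.98], [-2.81, -0.18], [-2.99, 2.99]. Speed limits (rad/s): [2.57, 2.57, 3.01, 3.14, 3.14, 3.14].

## Interface

Orientations are given as [roll, pitch, yaw] about the fixed x, y, z axes, in that order (R = Rz(yaw) Ry(pitch) Rx(roll)).
In Python, from workcell import r gives the robot as it stands.
- The arm moves only by the shell command python3 -m crank 'ROWS' [OPENING]. ROWS is JSON, a list of rows, each a list of 2 entries, a list of its own where there are three numbers: the shift along the tool's x, y, z in cm, then the turn, a rotation vector about the tool's x, y, z in degrees. A call has 1 to 8 rows; each row is the pose to reach, as a shift and turn from the pose commanded when the call began, along the tool's axes at that moment; what a row does not reach only later rows make up. A row lasts 1/12 s, in which the tool goes at most 41.7 mm and 7.16 degrees, less where a joint would pass 70% of its speed; a pose out of reach is approached as far as the arm can. A call with a gripper value outside its range is refused whole. OPENING is the opening in per cent of the stroke, from 0 (shut) to 100 (fully open), set as the call begins (- or left out, the last holds). The fingers move at their own pace and stop on an object; the grip force is fixed at half the most. Time passes only in rows, so rows that repeat a pose let the fingers close. It gives the time, the measured TCP pose, the force and the opening at its end, in the units of the state.
- r.state(): the state, without advancing time (a new reading comes with each control period).
- r.get_image(name): name is "scene" or "side" or "wrist"; returns (picture, depth): 420x560x3 uint8, blue, green, red; 420x560 float32, mm along the optical axis (not along the pixel's ray), 0 where there is no reading.
- r.camera_model(name): a dict with "intrinsics" (3x3 intrinsics, pixels), "view" (4x4, takes a point from world to camera coordinates). Camera axes: x right, y up, looking along -z (the intrinsics and any distortion apply to the point x, -y, -z); pixel columns grow to the right and rows downward; lengths in mm; the calibration is good to about 2 mm. A picture is of the moment at which its call begins: read the wrist's pose just before it. camera_model takes no time and is no camera call; for the wrist camera it gives the pose at the moment of the call.
- r.job_done(): hands the job in, once; it reports no verdict.
Trained networks look in the newest picture that a camera, given by its name, has taken for a name from the list of things; names that differ only in an ending like _2 or _b are one class to them, and where a whole thing is asked for, a point or a joint stands for the part that bears it (a point fixed in the world has none). Each returns a list of dicts, best first, with "confidence" (0 to 1); they miss things now and then, are a little off and sometimes report something else, mostly with a low value. They report only what shows in the picture. A call takes as long as a camera call. They do not tell look-alikes from the thing itself.
- r.regions_of(camera, target): "mask" (420x560 bool, what is visible of it) and "bbox" ([left, top, width, height] in pixels, round what is visible of it).
- r.place_of(camera, target): "uv" ([column, row] in pixels: a listed point, or the origin of a listed thing).
The state is a dict: "t": time; "joint_pos": joint angles; "dq": joint speeds; "effort": joint torques, N m; "ee_pos": TCP position; "orientation": TCP orientation; "force": force on the tool from outside, world axes, zero at the start; "torque": the same for the moment, N m; "opening": finger opening in mm.
Only numpy, scipy, OpenCV 4.12 (cv2) and the standard library are available. Lean on these libraries where they do the work, as an engineer would, in place of code of your own. Each camera call takes 0.05 s, during which the arm holds its last target.

## Working session

There is one attempt and no reset: what is moved stays moved. The work goes in short steps, Python scripts to look and compute and a shell command to move; the robot and the scene stay as the last step left them, time stands still between calls to the robot, and variables do not carry over. Pictures are saved under pics/ and viewed, and the job is handed in when it is done.

```bash
ls; mkdir -p pics; python3 - <<'E'
from workcell import r
import cv2,json
s=r.state();print(s)
for c in ["scene","side","wrist"]:
    im,d=r.get_image(c);cv2.imwrite(f"pics/{c}0.png",im)
    print(c,r.camera_model(c))
E
```

```text
pics
{'t': 0.0, 'joint_pos': array([-8.56311883e-01,  4.08157337e-02,  8.37773669e-02, -4.60256162e-04,
       -1.61548601e+00, -3.33704874e-01]), 'dq': array([-0.00087206,  0.00106824,  0.00140847, -0.00245991, -0.00059692,
        0.00032723]), 'effort': array([-5.10850750e-04, -3.68205500e+01,  3.47406721e+01,  6.93240479e+00,
       -5.55952429e-03, -9.08628095e-06]), 'ee_pos': array([ 222.93930038, -556.68529635,  230.25890033]), 'orientation': array([-3.14146110e+00, -1.78333676e-03,  1.95159594e+00]), 'force': array([ 0.09336683,  0.51621959, -0.45509538]), 'torque': array([ 0.03941148, -0.037865  , -0.01114092]), 'opening': 85.6694512187771}
scene {'intrinsics': array([[421.74948014,   0.        , 289.76945744],
       [  0.        , 421.74948014, 211.5183844 ],
       [  0.        ,   0.        ,   1.        ]]), 'view': array([[ 2.95453220e-01,  9.55260928e-01,  1.35629979e-02,
        -1.99009315e+02],
       [-8.17711033e-01,  2.45518126e-01,  5.20643368e-01,
         4.09786204e+02],
       [ 4.94020305e-01, -1.64916373e-01,  8.53666520e-01,
        -1.37679743e+03],
   
[... 434 characters left out ...]
],
       [-5.43481735e-01,  5.35489207e-01,  6.46435544e-01,
        -8.56266602e+02],
       [ 0.00000000e+00,  0.00000000e+00,  0.00000000e+00,
         1.00000000e+00]])}
wrist {'intrinsics': array([[306.31550453,   0.        , 283.38287964],
       [  0.        , 306.31550453, 209.67308107],
       [  0.        ,   0.        ,   1.        ]]), 'view': array([[-3.72430729e-01,  9.28059989e-01,  9.67398857e-05,
         5.99786337e+02],
       [-8.88108991e-01, -3.56368124e-01, -2.90282930e-01,
         3.67708989e+01],
       [-2.69365498e-01, -1.08196199e-01,  9.56940861e-01,
        -3.79712523e+02],
       [ 0.00000000e+00,  0.00000000e+00,  0.00000000e+00,
         1.00000000e+00]])}
```

View pics/scene0.png

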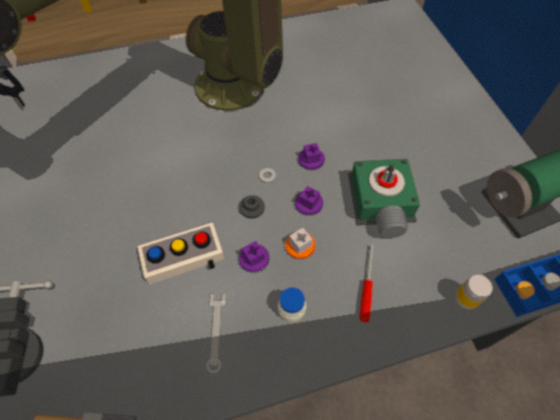

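View pics/side0.png

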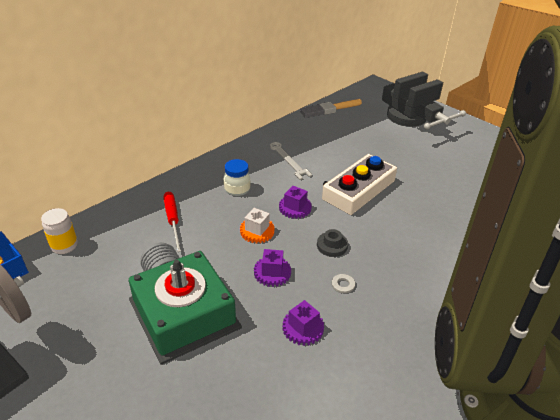

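View pics/wrist0.png

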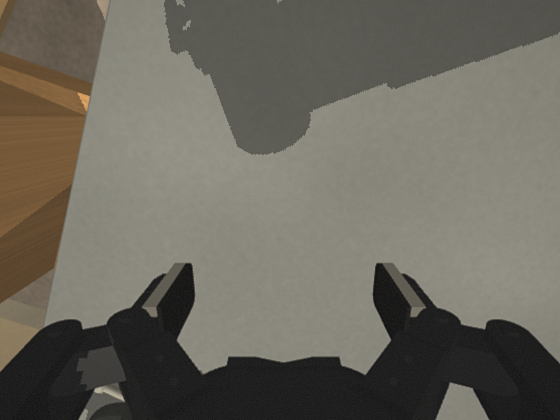

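The scene picture shows the panel keys: blue at (155,254), yellow (178,246), red (201,239). The orange gear is at (300,241) with purple look-alikes around it, and the drive spindle is at (389,172). In the side view the gear is at (257,225) and the spindle at (179,280).

```bash
cat > h.py <<'E'
import numpy as np,cv2
from workcell import r
def ray(m,uv):
    K=m['intrinsics'];V=m['view']
    p=np.linalg.inv(K)@np.array([uv[0],uv[1],1.0])
    d=np.array([p[0],-p[1],-p[2]]); R=V[:3,:3];t=V[:3,3]
    return -R.T@t, R.T@d
def at_z(m,uv,z):
    o,d=ray(m,uv); return o+d*(z-o[2])/d[2]
def at_d(m,uv,dep):
    o,d=ray(m,uv); return o+d*dep
def proj(m,P):
    P=np.atleast_2d(P).astype(float);V=m['view'];c=P@V[:3,:3].T+V[:3,3]
    q=np.c_[c[:,0],-c[:,1],-c[:,2]]@m['intrinsics'].T
    return q[:,:2]/q[:,2:]
def cloud(m,d):
    v,u=np.mgrid[0:d.shape[0],0:d.shape[1]]
    K=m['intrinsics'];V=m['view']
    c=np.stack([(u-K[0,2])/K[0,0]*d,-(v-K[1,2])/K[1,1]*d,-d],-1)
    return (c-V[:3,3])@V[:3,:3]
E
python3 - <<'E'
from h import *
np.set_printoptions(precision=1,suppress=True)
Z=dict(red_key_top=68,yellow_key_top=68,blue_key_top=68,gear=0,spindle=80,panel=0,drive=0,pulley=0)
for c in ["scene","side"]:
    im,d=r.get_image(c);m=r.camera_model(c)
    for n,z in Z.items():
        for k in r.place_of(c,n)[:4]: print(c,n,np.round(k['uv']),round(k['confidence'],2),at_z(m,k['uv'],z))
    C=cloud(m,d)
    hsv=cv2.cvtColor(im,cv2.COLOR_BGR2HSV)
    # gear orange
    P=C.reshape(-1,3)
    if c=='scene': guess=None
    np.save(c+'_C.npy',C);cv2.imwrite(c+'_im.png',im)
E
```

```text
scene red_key_top [204. 235.] 0.56 [ 559.1 -180.9   68. ]
scene yellow_key_top [179. 245.] 0.59 [ 567.2 -243.1   68. ]
scene blue_key_top [156. 252.] 0.57 [ 569.6 -297.7   68. ]
scene gear [310. 157.] 0.96 [355.6 160.6   0. ]
scene gear [310. 202.] 0.81 [503.3 109.1   0. ]
scene gear [253. 256.] 0.69 [614.7 -79.3   0. ]
scene gear [302. 250.] 0.59 [633.5  44.9   0. ]
scene spindle [384. 182.] 0.77 [546.7 292.8  80. ]
scene panel [183. 253.] 0.63 [ 555.5 -245.4    0. ]
scene drive [382. 193.] 0.93 [533.  309.8   0. ]
scene pulley [252. 208.] 0.69 [477.3 -46.4   0. ]
scene pulley [301. 248.] 0.46 [627.6  44.9   0. ]
side red_key_top [349. 176.] 0.57 [ 564.5 -197.1   68. ]
side yellow_key_top [363. 166.] 0.43 [ 568.  -254.2   68. ]
side blue_key_top [375. 156.] 0.65 [ 576.1 -311.6   68. ]
side blue_key_top [175. 226.] 0.49 [692.1 206.6  68. ]
side gear [299. 330.] 0.97 [366.  168.1   0. ]
side gear [295. 206.] 0.82 [626.5 -83.8   0. ]
side gear [275. 271.] 0.76 [505.5  97.4   0. ]
side gear [349. 174.] 0.7 [ 625.  -282.6    0. ]
side spindle [178. 285.] 0.73 [544.4 303.7  80. ]
side panel [358. 190.] 0.7 [ 566.1 -246.6    0. ]
side panel [346. 175.] 0.44 [ 627.8 -273.6    0. ]
side panel [362. 169.] 0.34 [ 617.6 -324.2    0. ]
side drive [182. 313.] 0.67 [546.1 302.6   0. ]
side pulley [332. 248.] 0.97 [471.8 -42.3   0. ]
side pulley [256. 229.] 0.23 [628.3  39.6  -0. ]
```

```bash
python3 - <<'E'
from h import *
np.set_printoptions(precision=1,suppress=True)
boxes={'scene':dict(red=(190,225,215,250),yellow=(168,233,190,256),blue=(143,240,167,265),gear=(280,222,322,262),coll=(370,160,405,195)),
'side':dict(red=(335,170,358,192),yellow=(354,160,371,182),blue=(365,150,386,170),gear=(235,200,280,245),coll=(155,265,205,300))}
for c in boxes:
    im=cv2.imread(c+'_im.png');C=np.load(c+'_C.npy');m=r.camera_model(c)
    H=cv2.cvtColor(im,cv2.COLOR_BGR2HSV)
    for n,(a,b,e,f) in boxes[c].items():
        h=H[b:f,a:e];h0,s,v=h[...,0].astype(int),h[...,1],h[...,2]
        M=(s>120)&(v>50)
        if n in('red','coll'): M&=(h0<8)|(h0>172)
        if n=='yellow': M&=(abs(h0-25)<8)
        if n=='blue': M&=(abs(h0-110)<14)
        if n=='gear': M&=(abs(h0-14)<8)
        P=C[b:f,a:e][M]
        ys,xs=np.nonzero(M)
        if len(P)==0: print(c,n,'none');continue
        top=P[:,2]>np.percentile(P[:,2],90)-4
        print(c,n,len(P),'uv',xs.mean()+a,ys.mean()+b,'mean',P[top].mean(0),'mid',(P[top].min(0)+P[top].max(0))/2,'ext',np.ptp(P[top],axis=0),'zray',at_z(m,(xs[top].mean()+a,ys[top].mean()+b),dict(gear=12,coll=92).get(n,68)))
    # boss top: points z 40..56 near gear
    P=C.reshape(-1,3);s=(abs(P[:,2]-48)<4)&(np.hypot(P[:,0]-628,P[:,1]-43)<32)
    Q=P[s];print('boss',len(Q),cv2.minAreaRect(Q[:,:2].astype(np.float32)),Q.mean(0))
    s=(abs(P[:,2]-80)<4)&(np.hypot(P[:,0]-545,P[:,1]-300)<110)
    print('housing',s.sum(),cv2.minAreaRect(P[s][:,:2].astype(np.float32)))
    s=(abs(P[:,2]-45)<4)&(np.hypot(P[:,0]-565,P[:,1]+245)<120)
    print('panel',s.sum(),cv2.minAreaRect(P[s][:,:2].astype(np.float32)))
    x,y,w,h=(255,200,180,120) if c=='scene' else (110,180,200,130)
    cv2.imwrite(f'pics/z_{c}.png',cv2.resize(im[y:y+h,x:x+w],None,fx=4,fy=4,interpolation=cv2.INTER_CUBIC))
E
```

```text
scene red 144 uv 200.63888888888889 237.875 mean [ 572.6 -190.1   87.8] mid [ 810.5 -170.8  514.7] ext [527.1  66.4 899.9] zray [ 561.3 -191.2   68. ]
scene yellow 155 uv 177.76774193548388 245.1225806451613 mean [ 565.  -247.4   67.6] mid [ 563.6 -247.5   68.6] ext [27.8 24.5  7.3] zray [ 565.2 -247.4   68. ]
scene blue 140 uv 154.49285714285713 252.74285714285713 mean [ 574.4 -301.2   78.6] mid [ 814.6 -226.5  515.2] ext [518.9 177.9 898.9] zray [ 568.5 -303.    68. ]
scene gear 326 uv 299.6840490797546 249.29447852760737 mean [645.1  31.5  36. ] mid [832.6 -29.4 487.3] ext [482.8 216.4 954.7] zray [634.3  35.8  12. ]
scene coll 180 uv 386.43888888888887 180.20555555555555 mean [552.9 292.5  98.6] mid [795.8  94.2 527. ] ext [556.6 463.6 875.2] zray [549.1 295.8  92. ]
boss 186 ((621.1172485351562, 42.85193634033203), (41.98395538330078, 40.8638916015625), 16.735496520996094) [622.6  42.3  47.5]
housing 721 ((563.0042724609375, 295.082763671875), (139.05783081054688, 177.93896484375), 76.85934448242188)
panel 1762 ((564.1905517578125, -247.0810546875), (91.16940307617188, 188.80621
[... 443 characters left out ...]
4.4 428. ] ext [604.7 932.2 721.5] zray [ 567.1 -300.2   68. ]
side gear 403 uv 257.1315136476427 233.70223325062034 mean [604.4  57.   18.6] mid [316.8 313.9 399.3] ext [685.7 613.2 778.8] zray [609.9  52.5  12. ]
side coll 400 uv 179.6275 285.37 mean [532.4 307.1  97.2] mid [270.5 447.7 439.2] ext [592.9 345.7 699.1] zray [536.5 304.9  92. ]
boss 202 ((620.16357421875, 43.736690521240234), (41.66416931152344, 44.25530242919922), 19.95298194885254) [620.3  44.3  48. ]
housing 1407 ((560.6341552734375, 296.6703186035156), (137.65676879882812, 186.8496551513672), 76.71499633789062)
panel 1023 ((563.0236206054688, -243.53749084472656), (92.60272216796875, 191.9954071044922), 4.315592288970947)
```

```bash
cat > go.py <<'E'
import sys
from h import *
from scipy.spatial.transform import Rotation as Ro
def delta(x,y,z,yawdeg=None):
    s=r.state();R=Ro.from_euler('xyz',s['orientation'])
    d=R.inv().apply(np.array([x,y,z])-s['ee_pos'])/10
    if yawdeg is None: yawdeg=np.degrees(s['orientation'][2])
    T=Ro.from_euler('xyz',[np.pi,0,np.radians(yawdeg)])
    print('shift cm',np.round(d,2),'rot deg',np.round((R.inv()*T).as_rotvec(degrees=True),2),'t',s['t'],'ee',np.round(s['ee_pos'],1),'yaw',round(np.degrees(s['orientation'][2]),2),'q',np.round(s['joint_pos'],2),'F',np.round(s['force'],1))
if __name__=='__main__': delta(*map(float,sys.argv[1:]))
E
python3 go.py 560.4 -190.3 110
```

```text
shift cm [21.5  44.95 12.13] rot deg [-0. -0.  0.] t 1.05 ee [ 223.  -557.   231.3] yaw 111.82 q [-0.86  0.04  0.08 -0.   -1.62 -0.33] F [0.6 0.3 0.1]
```

```bash
python3 -m crank '[[[2,4,0],[0,0,0]],[[4,8,1],[0,0,0]],[[5.6,12,2],[0,0,0]],[[7.4,15.6,4],[0,0,0]],[[9.2,19.4,5],[0,0,0]],[[11,23.2,6],[0,0,0]],[[12.8,27,8],[0,0,0]],[[14.6,30.6,9],[0,0,0]]]' 0; python3 go.py 560.4 -190.3 110
```

```text
t: 1.72
ee_pos: [440.9, -320.2, 146.3]
orientation: [3.141, -0.0, 1.952]
force: [0.5, -1.1, -0.7]
opening: -0.2
shift cm [ 7.62 15.92  3.64] rot deg [ 0.02 -0.   -0.  ] t 1.7167 ee [ 440.9 -320.2  146.3] yaw 111.82 q [-0.26 -0.1  -0.21 -0.   -1.46 -0.93] F [ 0.5 -1.1 -0.7]
```

```bash
python3 -m crank '[[[1.6,3.4,0.6],[0,0,0]],[[3.2,6.8,1.2],[0,0,0]],[[4.9,10.2,1.8],[0,0,0]],[[6.5,13.6,2.5],[0,0,0]],[[7.2,15.2,2.6],[0,0,0]],[[7.2,15.2,2.6],[0,0,0]],[[7.2,15.2,2.6],[0,0,0]]]'; python3 go.py 560.4 -190.3 75
python3 - <<'E'
from h import *
im,d=r.get_image('wrist');cv2.imwrite('pics/w1.png',im)
m=r.camera_model('wrist');np.set_printoptions(precision=1,suppress=True)
for n in ['red_key_top','yellow_key_top','blue_key_top']:
    for k in r.place_of('wrist',n)[:2]: print(n,k['uv'],k['confidence'],at_z(m,k['uv'],68))
E
```

```text
t: 2.3
ee_pos: [554.7, -198.0, 120.7]
orientation: [-3.141, -0.0, 1.953]
force: [-1.2, -0.1, -0.6]
opening: -0.0
shift cm [0.5  0.82 4.57] rot deg [-0.05 -0.02  0.  ] t 2.3 ee [ 554.7 -198.   120.7] yaw 111.91 q [-0.    0.03 -0.13  0.   -1.41 -1.19] F [-1.2 -0.1 -0.6]
red_key_top [289.9, 241.4] 0.79 [ 560.1 -191.7   68. ]
red_key_top [227.0, 195.0] 0.31 [ 545.  -242.8   68. ]
yellow_key_top [207.3, 218.6] 0.88 [ 565.5 -249.9   68. ]
blue_key_top [129.9, 193.9] 0.9 [ 568.2 -302.6   68. ]
blue_key_top [287.2, 239.2] 0.52 [ 559.2 -194.    68. ]
```

View pics/w1.png

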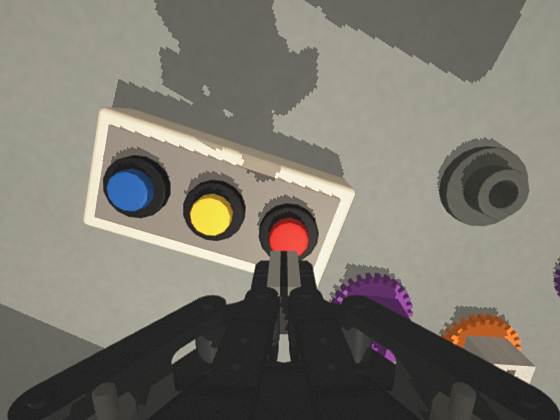

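The wrist view shows red at (290,237), yellow (211,215) and blue (131,190), with fingers shut just short of red. The positions agree within 2-4 mm. Press red.

```bash
python3 -m crank '[[[0.5,0.8,2],[0,0,0]],[[0.5,0.8,4],[0,0,0]],[[0.5,0.8,5.0],[0,0,0]],[[0.5,0.8,5.6],[0,0,0]],[[0.5,0.8,5.9],[0,0,0]],[[0.5,0.8,5.9],[0,0,0]]]'; python3 go.py 560.4 -190.3 61.5
```

```text
t: 3.0
ee_pos: [559.6, -191.7, 63.0]
orientation: [-3.141, 0.001, 1.951]
force: [-3.6, -0.1, 5.1]
opening: 0.2
shift cm [0.1  0.13 0.15] rot deg [-0.04  0.03 -0.  ] t 3.0 ee [ 559.6 -191.7   63. ] yaw 111.79 q [ 0.01  0.06 -0.2   0.   -1.31 -1.2 ] F [-3.6 -0.1  5.1]
```

```bash
python3 -m crank '[[[0.1,0.1,0.15],[0,0,0]],[[0.1,0.1,0.25],[0,0,0]],[[0.1,0.1,0.25],[0,0,0]],[[0.1,0.1,0.25],[0,0,0]]]'; python3 go.py 560.4 -190.3 61.5
```

```text
t: 3.33
ee_pos: [561.1, -190.7, 62.1]
orientation: [3.14, 0.003, 1.952]
force: [-5.4, -2.2, 7.9]
opening: -0.1
shift cm [ 0.07 -0.05  0.06] rot deg [0.07 0.15 0.  ] t 3.3333 ee [ 561.1 -190.7   62.1] yaw 111.81 q [ 0.01  0.06 -0.2   0.   -1.3  -1.2 ] F [-5.4 -2.2  7.9]
```

```bash
python3 -m crank '[[[0,0,-2],[0,0,0]],[[0,0,-4],[0,0,0]],[[0,0,-4],[0,0,0]]]'; python3 go.py 564.4 -247 90
```

```text
t: 3.58
ee_pos: [563.0, -190.5, 104.9]
orientation: [3.135, 0.005, 1.952]
force: [0.1, 0.1, 2.0]
opening: 0.1
shift cm [-5.29 -1.98  1.5 ] rot deg [0.39 0.27 0.  ] t 3.5833 ee [ 563.  -190.5  104.9] yaw 111.83 q [ 0.01  0.04 -0.15  0.   -1.38 -1.2 ] F [0.1 0.1 2. ]
```

```bash
python3 -m crank '[[[-2.6,-1,0],[0,0,0]],[[-5.2,-1.9,0],[0,0,0]],[[-5.2,-1.9,0.5],[0,0,0]],[[-5.2,-1.9,1],[0,0,0]],[[-5.2,-1.9,1],[0,0,0]],[[-5.2,-1.9,1],[0,0,0]]]'; python3 go.py 564.4 -246.6 61
```

```text
t: 4.08
ee_pos: [562.1, -244.5, 89.1]
orientation: [-3.141, -0.001, 1.952]
force: [-0.6, 0.5, -0.0]
opening: -0.1
shift cm [-0.29  0.14  2.81] rot deg [-0.02 -0.03  0.  ] t 4.0833 ee [ 562.1 -244.5   89.1] yaw 111.84 q [-0.08  0.1  -0.11 -0.   -1.36 -1.11] F [-0.6  0.5 -0. ]
```

```bash
python3 -m crank '[[[-0.3,0.1,1],[0,0,0]],[[-0.3,0.1,1.8],[0,0,0]],[[-0.3,0.1,2.4],[0,0,0]],[[-0.3,0.1,2.8],[0,0,0]],[[-0.3,0.1,2.9],[0,0,0]],[[-0.3,0.1,2.9],[0,0,0]],[[-0.3,0.1,2.9],[0,0,0]]]'; python3 go.py 564.4 -246.6 61
```

```text
t: 4.67
ee_pos: [564.4, -247.0, 62.1]
orientation: [3.141, 0.0, 1.953]
force: [-3.9, 4.0, 8.6]
opening: 0.2
shift cm [0.04 0.01 0.11] rot deg [0.03 0.03 0.  ] t 4.6667 ee [ 564.4 -247.    62.1] yaw 111.87 q [-0.09  0.13 -0.13  0.   -1.31 -1.1 ] F [-3.9  4.   8.6]
```

Yellow is bottomed out at 8.6 N. Next: lift and move to blue.

```bash
python3 -m crank '[[[0,0,-2],[0,0,0]],[[0,0,-3.5],[0,0,0]],[[-2.5,-1,-3.5],[0,0,0]],[[-4.9,-1.8,-3.5],[0,0,0]],[[-4.9,-1.8,-3],[0,0,0]],[[-4.9,-1.8,-3],[0,0,0]],[[-4.9,-1.8,-3],[0,0,0]]]'; python3 go.py 567.9 -301.9 61
```

```text
t: 5.25
ee_pos: [565.2, -299.3, 89.4]
orientation: [-3.14, -0.001, 1.951]
force: [0.6, -0.5, -0.3]
opening: 0.2
shift cm [-0.35  0.16  2.84] rot deg [-0.08 -0.08  0.  ] t 5.25 ee [ 565.2 -299.3   89.4] yaw 111.8 q [-0.17  0.17 -0.03 -0.   -1.37 -1.02] F [ 0.6 -0.5 -0.3]
```

```bash
python3 -m crank '[[[-0.3,0.2,1],[0,0,0]],[[-0.3,0.2,1.8],[0,0,0]],[[-0.3,0.2,2.4],[0,0,0]],[[-0.3,0.2,2.8],[0,0,0]],[[-0.3,0.2,2.9],[0,0,0]],[[-0.3,0.2,2.9],[0,0,0]],[[-0.3,0.2,2.9],[0,0,0]]]'; python3 go.py 567.9 -301.9 61
```

```text
t: 5.83
ee_pos: [568.8, -301.1, 62.2]
orientation: [3.141, -0.0, 1.952]
force: [-2.5, 2.9, 5.4]
opening: 0.1
shift cm [-0.04 -0.12  0.12] rot deg [ 0.01 -0.   -0.  ] t 5.8333 ee [ 568.8 -301.1   62.2] yaw 111.86 q [-0.18  0.2  -0.05 -0.   -1.32 -1.01] F [-2.5  2.9  5.4]
```

```bash
python3 -m crank '[[[0,0,0.15],[0,0,0]],[[0,0,0.15],[0,0,0]],[[0,0,0.15],[0,0,0]]]'; python3 -m crank '[[[0,0,-3],[0,0,0]],[[0,0,-7],[0,0,0]],[[0,0,-11],[0,0,0]],[[0,0,-13],[0,0,0]],[[0,0,-13],[0,0,0]]]' 100; python3 go.py 575 35 200 108
python3 - <<'E'
from h import *
# wrist cam pose rel. to TCP
m=r.camera_model('wrist');s=r.state()
o,dd=ray(m,(280,210));print(o-s['ee_pos'],dd)
E
```

```text
t: 6.08
ee_pos: [568.9, -301.1, 62.1]
orientation: [3.141, 0.001, 1.953]
force: [-3.4, 4.6, 9.9]
opening: 0.0
t: 6.5
ee_pos: [570.5, -302.6, 197.1]
orientation: [3.135, 0.007, 1.952]
force: [-0.1, 0.0, 0.4]
opening: 60.4
shift cm [31.17 12.98 -0.42] rot deg [0.41 0.4  3.84] t 6.5 ee [ 570.5 -302.6  197.1] yaw 111.84 q [-0.18  0.15  0.14  0.   -1.55 -1.01] F [-0.1  0.   0.4]
[-70.56887089 -27.11760992 142.944705  ] [ 0.28370855  0.09334854 -0.95442056]
```

```bash
python3 go.py 618 43.5 190 108; python3 -m crank '[[[3.5,1.5,0],[0,0,3.8]],[[7,3.4,0],[0,0,3.8]],[[10.5,5.2,0],[0,0,3.8]],[[14,7,0],[0,0,3.8]],[[17.5,8.7,0],[0,0,3.8]],[[21,10.4,0],[0,0,3.8]],[[24.5,12.2,0],[0,0,3.8]],[[28,14,0],[0,0,3.8]]]'; python3 go.py 618 43.5 190 108
```

```text
shift cm [30.37 17.28  0.62] rot deg [0.41 0.4  3.84] t 6.5 ee [ 570.5 -302.6  197.1] yaw 111.84 q [-0.18  0.15  0.14  0.   -1.55 -1.01] F [-0.1  0.   0.4]
t: 7.17
ee_pos: [594.1, 12.4, 189.6]
orientation: [-3.141, -0.0, 1.886]
force: [1.1, 0.0, -1.4]
opening: 85.5
shift cm [ 2.22  3.23 -0.04] rot deg [-0.02 -0.01  0.04] t 7.1667 ee [594.1  12.4 189.6] yaw 108.04 q [ 0.36  0.02 -0.01 -0.   -1.54 -1.61] F [ 1.1  0.  -1.4]
```

```bash
python3 -m crank '[[[2.0,3.0,0],[0,0,0]],[[2.0,3.0,0],[0,0,0]],[[2.0,3.0,0],[0,0,0]],[[2.0,3.0,0],[0,0,0]]]'; python3 - <<'E'
from h import *
np.set_printoptions(precision=2,suppress=True)
m=r.camera_model('wrist');im,d=r.get_image('wrist');cv2.imwrite('pics/w2.png',im)
C=cloud(m,d);np.save('wgear_C.npy',C);cv2.imwrite('wgear.png',im);P=C.reshape(-1,3)
ok=d.reshape(-1)>0
for k in r.place_of('wrist','gear')[:4]: print(k['uv'],k['confidence'],at_z(m,k['uv'],0))
s=ok&(abs(P[:,2]-48)<4)&(np.hypot(P[:,0]-621,P[:,1]-43)<34)
Q=P[s];print(len(Q),cv2.minAreaRect(Q[:,:2].astype(np.float32)),np.median(Q,0))
E
```

```text
t: 7.5
ee_pos: [616.7, 38.7, 189.3]
orientation: [-3.14, 0.0, 1.886]
force: [-0.3, -0.5, 0.4]
opening: 85.3
[179.4, 153.4] 0.94 [616.35 -79.47   0.  ]
[376.6, 104.6] 0.89 [504.58 102.55   0.  ]
1246 ((621.1359252929688, 41.91575622558594), (40.51411056518555, 39.71261978149414), 17.561054229736328) [619.95  41.58  48.77]
```

View pics/w2.png

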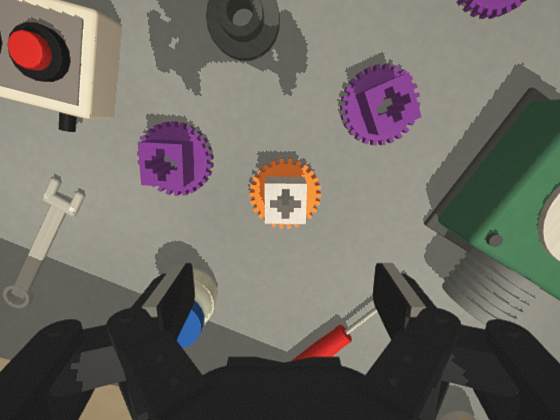

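The wrist view shows the orange gear with its silver boss at pixel (286,203), flats square to the jaws, and neighbours well clear. Now the spindle.

```bash
python3 go.py 538 300 250 107.6; python3 -m crank '[[[3.5,-1.9,-1],[0,0,0]],[[7,-3.8,-2],[0,0,0]],[[10.5,-5.7,-3],[0,0,0]],[[14,-7.6,-4],[0,0,0]],[[17,-9.2,-5],[0,0,0]],[[20.5,-11,-6],[0,0,0]],[[24,-12.8,-6],[0,0,0]],[[27,-14.6,-6],[0,0,0]]]'; python3 go.py 538 300 250 107.6
```

```text
shift cm [27.37  0.6  -5.99] rot deg [-0.    0.    0.37] t 7.6 ee [616.7  37.8 190.1] yaw 107.97 q [ 0.38  0.09  0.06  0.   -1.54 -1.64] F [-0.7 -0.2  0.3]
t: 8.27
ee_pos: [393.4, 250.6, 251.3]
orientation: [3.139, -0.002, 1.884]
force: [-0.1, 0.7, -0.6]
opening: 85.4
shift cm [ 0.25 15.28  0.16] rot deg [ 0.13 -0.12  0.33] t 8.2667 ee [393.4 250.6 251.3] yaw 107.93 q [ 1.   -0.32 -0.2  -0.   -1.69 -2.26] F [-0.1  0.7 -0.6]
```

```bash
python3 -m crank '[[[0,3.8,0],[0,0,0]],[[0,7.6,0],[0,0,0]],[[0,11.4,0],[0,0,0]],[[0,14.8,0],[0,0,0]],[[0,14.8,0],[0,0,0]],[[0,14.8,0],[0,0,0]],[[0,14.8,0],[0,0,0]]]'; python3 - <<'E'
from h import *
np.set_printoptions(precision=2,suppress=True)
m=r.camera_model('wrist');im,d=r.get_image('wrist');cv2.imwrite('pics/w3.png',im)
C=cloud(m,d);np.save('wsp_C.npy',C);cv2.imwrite('wsp.png',im);P=C.reshape(-1,3)
import pickle;pickle.dump(m,open('wsp_m.pkl','wb'))
for k in r.place_of('wrist','spindle')[:4]: print(k['uv'],k['confidence'],at_z(m,k['uv'],80))
uv=proj(m,[543,300,130])[0];u,v=map(int,uv);print(uv)
y0=max(v-60,0);x0=max(u-70,0)
cv2.imwrite('pics/w3z.png',cv2.resize(im[y0:y0+120,x0:x0+140],None,fx=5,fy=5,interpolation=cv2.INTER_CUBIC));print(x0,y0)
E
```

```text
t: 8.85
ee_pos: [535.6, 295.0, 250.2]
orientation: [-3.141, 0.0, 1.884]
force: [-0.0, -0.7, 0.2]
opening: 85.4
[284.2, 198.1] 0.91 [542.88 297.85  80.  ]
[286.48 213.03]
216 153
```

View pics/w3.png

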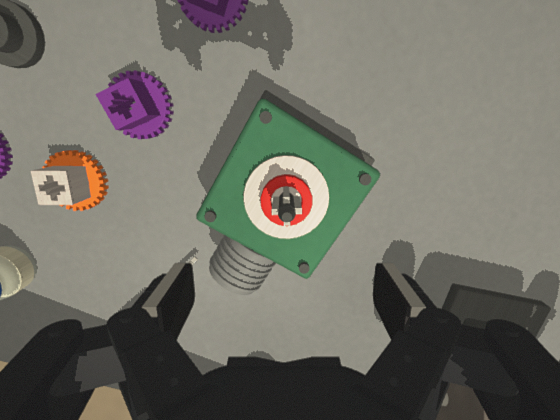

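View pics/w3z.png

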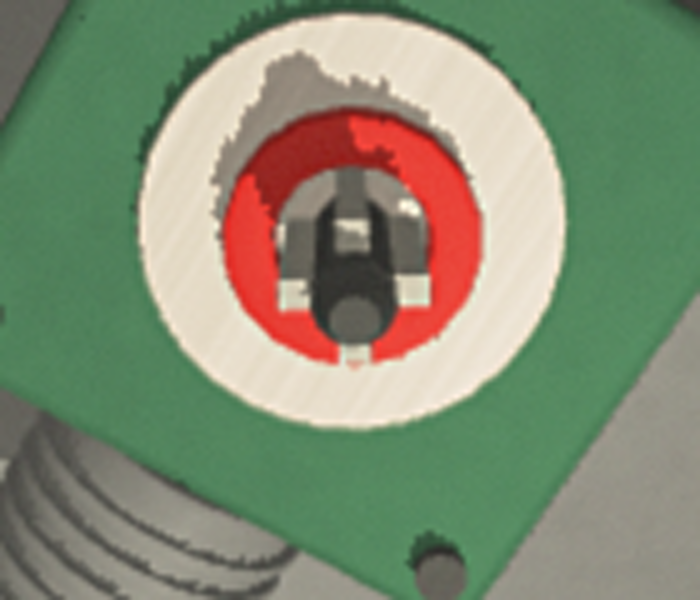

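```bash
python3 - <<'E'
from h import *
import pickle
np.set_printoptions(precision=2,suppress=True)
m=pickle.load(open('wsp_m.pkl','rb'))
f=lambda x,y:((x+.5)/5-.5+216,(y+.5)/5-.5+153)
L,R,N,F=[at_z(m,f(*p),125)for p in[(279,291.5),(431,289.5),(355.5,362),(351,218)]]
print(L,R,N,F)
print('c',(L+R)/2,(N+F)/2,'len',np.linalg.norm(R-L),np.linalg.norm(F-N))
a=lambda v:np.degrees(np.arctan2(v[1],v[0]))
print('ang',a(R-L),a(N-F)+90)
T=at_z(m,f(356,320),142);print('tip',T)
def el(pts,z): pass
# collar outer red & white disc ellipse
im=cv2.imread('wsp.png')
c,th=(T[:2],0)
H=cv2.cvtColor(im,cv2.COLOR_BGR2HSV)
M=(((H[...,0]<8)|(H[...,0]>172))&(H[...,1]>130)).astype(np.uint8)
M[:150]=0;M[240:]=0;M[:,:240]=0;M[:,340:]=0
ys,xs=np.nonzero(M)
W=np.array([at_z(m,(x,y),92)[:2] for x,y in zip(xs,ys)],np.float32)
print('collar',cv2.minEnclosingCircle(W))
# overlay
cx=((L+R)/2+(N+F)/2)/2;th=np.radians((a(R-L)+a(N-F)+90)/2)
print('fit',cx,np.degrees(th))
P=[]
for k in range(4):
    c_,s_=np.cos(th+k*np.pi/2),np.sin(th+k*np.pi/2)
    for q in[(8,3),(14,3),(14,-3),(8,-3)]:P.append([cx[0]+c_*q[0]-s_*q[1],cx[1]+s_*q[0]+c_*q[1],125])
uv=proj(m,P)
z=cv2.resize(im[153:273,216:356],None,fx=5,fy=5,interpolation=cv2.INTER_CUBIC)
pp=((uv-[216,153]+.5)*5-.5).astype(int).reshape(4,4,2)
cv2.polylines(z,list(pp),True,(255,0,255),1)
cv2.imwrite('pics/w3o.png',z)
E
```

```text
[546.82 286.73 125.  ] [537.83 313.14 125.  ] [555.52 304.36 125.  ] [529.51 294.98 125.  ]
c [542.33 299.94 125.  ] [542.52 299.67 125.  ] len 27.888240842615343 27.652001500617104
ang 108.78977843120154 109.84147573319228
tip [542.42 300.   142.  ]
collar ((541.6517333984375, 299.53826904296875), 26.874948501586914)
fit [542.42 299.8  125.  ] 109.31562708219691
```

View pics/w3o.png

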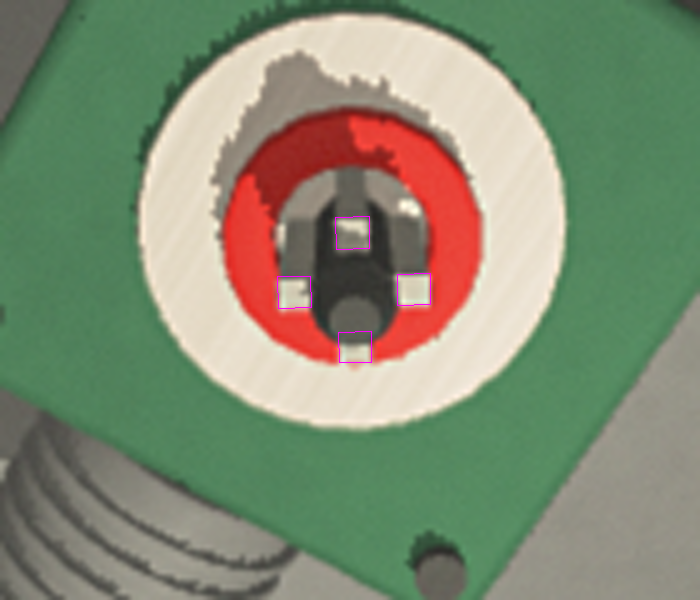

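The model overlay matches all four ribs. Spindle is at (542.4, 299.8), rib angle about 109.2°. Now the gear.

```bash
python3 go.py 620.8 42 120 107.6
```

```text
shift cm [-26.75   0.3   13.14] rot deg [ 0.13 -0.06  0.39] t 8.95 ee [535.1 295.3 251.7] yaw 107.99 q [ 0.83  0.07  0.15  0.   -1.65 -2.09] F [-0.7 -0.7  1.4]
```

```bash
python3 -m crank '[[[-3.5,0,0],[0,0,0.4]],[[-7,0,0],[0,0,0.4]],[[-10.5,0,1],[0,0,0.4]],[[-14,0.1,3],[0,0,0.4]],[[-17.5,0.2,5],[0,0,0.4]],[[-21,0.2,7],[0,0,0.4]],[[-24,0.3,9],[0,0,0.4]],[[-26.7,0.3,11],[0,0,0.4]]]'; python3 -m crank '[[[0,0,1],[0,0,0]],[[0,0,1],[0,0,0]],[[0,0,1],[0,0,0]]]'; python3 go.py 620.8 42 60 107.6
python3 - <<'E'
from h import *
np.set_printoptions(precision=2,suppress=True)
m=r.camera_model('wrist');im,d=r.get_image('wrist');cv2.imwrite('pics/w4.png',im)
C=cloud(m,d);P=C.reshape(-1,3);ok=d.reshape(-1)>0
s=ok&(abs(P[:,2]-48)<4)&(np.hypot(P[:,0]-621,P[:,1]-43)<34)
Q=P[s];print(len(Q),cv2.minAreaRect(Q[:,:2].astype(np.float32)),np.median(Q,0))
E
```

```text
t: 9.62
ee_pos: [620.7, 41.1, 141.3]
orientation: [3.138, -0.0, 1.878]
force: [0.5, 0.4, 1.0]
opening: 85.4
t: 9.87
ee_pos: [620.4, 43.0, 131.3]
orientation: [3.14, 0.0, 1.878]
force: [0.3, 0.9, 1.3]
opening: 85.0
shift cm [-0.11 -0.    7.13] rot deg [0.08 0.   0.01] t 9.8667 ee [620.4  43.  131.3] yaw 107.61 q [ 0.39  0.11 -0.03  0.   -1.44 -1.65] F [0.3 0.9 1.3]
1932 ((621.24267578125, 41.80765914916992), (40.789093017578125, 40.017635345458984), 17.521894454956055) [620.    41.7   48.72]
```

View pics/w4.png

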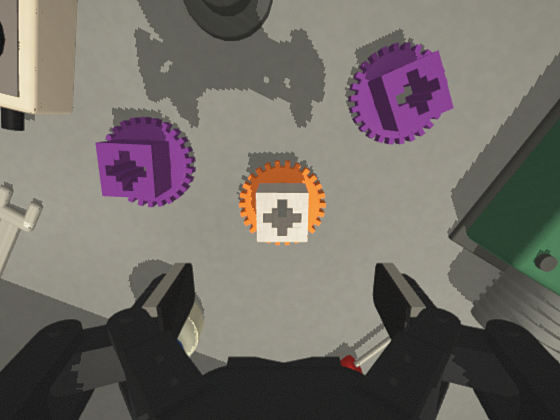

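```bash
python3 - <<'E'
from h import *
C=np.load('scene_C.npy');
print(C[300:303,290:293].reshape(-1,3).mean(0)); 
m=r.camera_model('scene');print(at_z(m,(292,300),70))
E
python3 go.py 621.2 41.8 16.5 107.6
```

```text
[777.35147686 -30.2551206   69.85795073]
[775.86037965 -27.48580138  70.        ]
shift cm [-0.18 -0.06 11.58] rot deg [0.17 0.01 0.06] t 9.9167 ee [620.9  43.6 132.3] yaw 107.66 q [ 0.39  0.11 -0.02  0.   -1.44 -1.65] F [0.9 0.1 0.5]
```

```bash
python3 -m crank '[[[-0.1,0,3],[0,0,0]],[[-0.1,0,6],[0,0,0]],[[-0.1,0,9],[0,0,0]],[[-0.1,0,10.7],[0,0,0]],[[-0.1,0,11.5],[0,0,0]],[[-0.1,0,11.5],[0,0,0]],[[-0.1,0,11.5],[0,0,0]]]'; python3 go.py 621.2 41.8 16.5 107.6
```

```text
t: 10.5
ee_pos: [622.1, 42.9, 17.2]
orientation: [3.139, 0.001, 1.88]
force: [1.3, 0.7, 0.9]
opening: 85.5
shift cm [-0.08 -0.12  0.07] rot deg [0.15 0.03 0.1 ] t 10.5 ee [622.1  42.9  17.2] yaw 107.7 q [ 0.39  0.18 -0.16  0.   -1.23 -1.65] F [1.3 0.7 0.9]
```

```bash
python3 -m crank '[[[-0.05,-0.1,0],[0,0,0]],[[-0.05,-0.1,0],[0,0,0]],[[-0.05,-0.1,0],[0,0,0]],[[-0.05,-0.1,0],[0,0,0]],[[-0.05,-0.1,0],[0,0,0]],[[-0.05,-0.1,0],[0,0,0]],[[-0.05,-0.1,0],[0,0,0]],[[-0.05,-0.1,0],[0,0,0]]]' 0; python3 go.py 621.2 41.8 16.5 107.6
```

```text
t: 11.17
ee_pos: [621.0, 41.5, 16.3]
orientation: [3.14, 0.0, 1.878]
force: [-0.2, 0.8, 5.2]
opening: 39.7
shift cm [ 0.02  0.03 -0.02] rot deg [0.1  0.01 0.03] t 11.1667 ee [621.   41.5  16.3] yaw 107.63 q [ 0.39  0.18 -0.16  0.   -1.23 -1.65] F [-0.2  0.8  5.2]
```

```bash
python3 -m crank '[[[0,0,-2],[0,0,0]],[[0,0,-5],[0,0,0]],[[0,0,-9],[0,0,0]],[[0,0,-13],[0,0,0]],[[0,0,-17],[0,0,0]],[[0,0,-18.5],[0,0,0]],[[0,0,-18.5],[0,0,0]],[[0,0,-18.5],[0,0,0]]]'; python3 go.py 542.4 299.8 190 109.2
python3 - <<'E'
from h import *
for c in ['wrist','side']:
    im,d=r.get_image(c);cv2.imwrite(f'pics/{c}5.png',im)
E
```

```text
t: 11.83
ee_pos: [620.2, 41.6, 199.8]
orientation: [3.141, -0.001, 1.878]
force: [-0.1, 0.2, -3.7]
opening: 39.5
shift cm [26.97  0.39  1.01] rot deg [ 0.01 -0.06 -1.59] t 11.8333 ee [620.2  41.6 199.8] yaw 107.61 q [ 0.39  0.1   0.09 -0.   -1.56 -1.65] F [-0.1  0.2 -3.7]
```

View pics/wrist5.png

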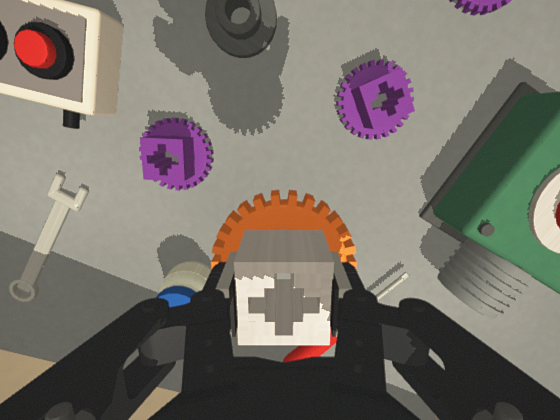

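View pics/side5.png

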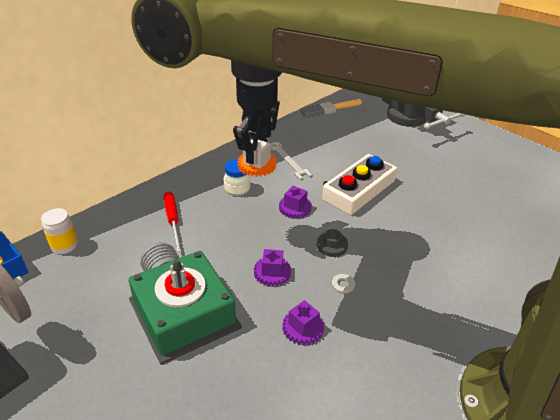

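The gear is held square. In the wrist view its boss top is centred at (284,310), and all keys are up. I'll check its centre in the hand.

```bash
python3 - <<'E'
from h import *
np.set_printoptions(precision=2,suppress=True)
from scipy.spatial.transform import Rotation as Ro
s0=r.state();m=r.camera_model('wrist');im,d=r.get_image('wrist')
C=cloud(m,d);R=Ro.from_euler('xyz',s0['orientation'])
Pt=R.inv().apply(C.reshape(-1,3)-s0['ee_pos']).reshape(C.shape)
H=cv2.cvtColor(im,cv2.COLOR_BGR2HSV)
M=(H[...,1]<70)&(H[...,2]>90)&(d>0)&(abs(Pt[...,0])<21)&(abs(Pt[...,1])<30)
q=Pt[M];print(len(q),np.median(q[:,2]));
t=M&(abs(Pt[...,2]+32)<4);q=Pt[t];print(len(q),q.min(0),q.max(0),np.percentile(q,[1,99],axis=0))
# corners in picture ~ (235,272),(334,272),(238,345),(331,345)
for uv in [(284,310),(234,273),(336,273),(239,345),(330,345)]: print(uv,R.inv().apply(at_z(m,uv,s0['ee_pos'][2]+31.7)-s0['ee_pos']))
cv2.imwrite('pics/w6.png',cv2.resize(im[180:360,190:380],None,fx=4,fy=4,interpolation=cv2.INTER_CUBIC)[:600])
E
python3 go.py 542.4 299.8 190 109.2
```

```text
11943 -30.396036629919838
6489 [-20.67 -20.17 -35.57] [ 20.54  21.28 -28.01] [[-19.57 -19.67 -33.85]
 [ 19.51  20.33 -28.35]]
(284, 310) [  0.23   3.72 -31.72]
(234, 273) [-20.15 -13.69 -31.66]
(336, 273) [ 21.37 -13.73 -31.62]
(239, 345) [-19.55  21.56 -31.81]
(330, 345) [ 20.5   21.52 -31.77]
shift cm [26.97  0.5   0.72] rot deg [-0.26 -0.04 -1.59] t 11.9833 ee [619.3  41.2 197.1] yaw 107.61 q [ 0.39  0.1   0.08 -0.   -1.56 -1.65] F [-0.7 -0.5 -1.9]
```

View pics/w6.png

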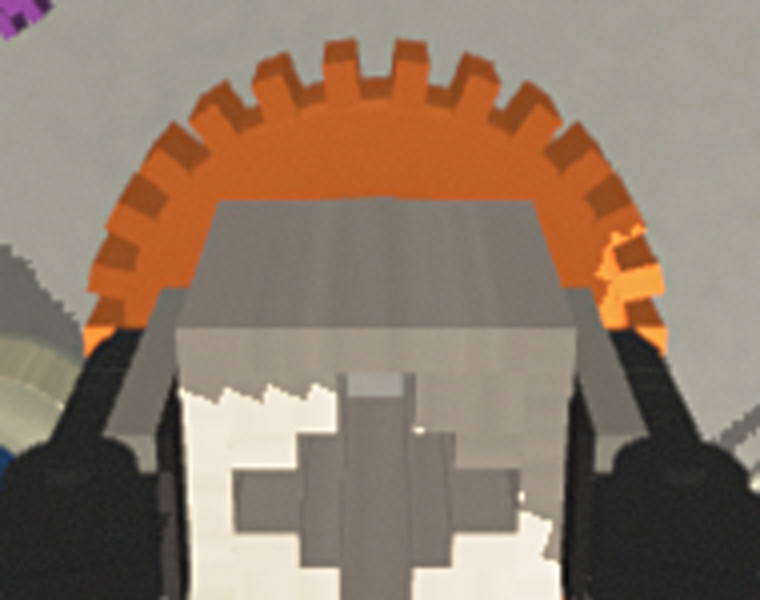

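```bash
python3 -m crank '[[[3.2,0,0],[0,0,-0.4]],[[7,0,0],[0,0,-0.8]],[[10.5,0.1,0],[0,0,-1.2]],[[14,0.2,0],[0,0,-1.6]],[[17.5,0.3,0],[0,0,-1.6]],[[21,0.4,0],[0,0,-1.6]],[[24,0.4,0],[0,0,-1.6]],[[26.5,0.4,0],[0,0,-1.6]]]'; python3 -m crank '[[[0.4,0,0],[0,0,0]],[[0.4,0,0],[0,0,0]],[[0.4,0,0],[0,0,0]],[[0.4,0,0],[0,0,0]],[[0.4,0,0],[0,0,0]]]'; python3 go.py 542.4 299.8 165 109.2
```

```text
t: 12.65
ee_pos: [542.3, 296.8, 197.7]
orientation: [-3.138, 0.001, 1.907]
force: [1.0, -0.7, -2.2]
opening: 39.0
t: 13.07
ee_pos: [543.0, 297.7, 199.8]
orientation: [-3.141, 0.0, 1.905]
force: [-1.1, -0.3, -1.6]
opening: 39.2
shift cm [0.22 0.02 3.48] rot deg [-0.03  0.02 -0.06] t 13.0667 ee [543.  297.7 199.8] yaw 109.14 q [ 0.82  0.09  0.08  0.   -1.56 -2.06] F [-1.1 -0.3 -1.6]
```

```bash
python3 -m crank '[[[0.2,0,1],[0,0,0]],[[0.2,0,2],[0,0,0]],[[0.2,0,3],[0,0,0]],[[0.2,0,3],[0,0,0]],[[0.2,0,3],[0,0,0]]]'; python3 go.py 542.4 299.8 154 109.2
python3 - <<'E'
from h import *
for c,(x,y) in {'side':(110,170),'scene':(310,100),'wrist':(180,200)}.items():
    im,d=r.get_image(c);cv2.imwrite(f'pics/{c}7.png',cv2.resize(im[y:y+150,x:x+200],None,fx=4,fy=4,interpolation=cv2.INTER_CUBIC))
E
```

```text
t: 13.48
ee_pos: [541.5, 300.2, 168.5]
orientation: [-3.139, 0.001, 1.906]
force: [0.5, -0.5, -2.6]
opening: 38.7
shift cm [-0.06  0.08  1.45] rot deg [-0.13  0.06  0.01] t 13.4833 ee [541.5 300.2 168.5] yaw 109.21 q [ 0.83  0.09  0.03 -0.   -1.51 -2.06] F [ 0.5 -0.5 -2.6]
```

View pics/side7.png

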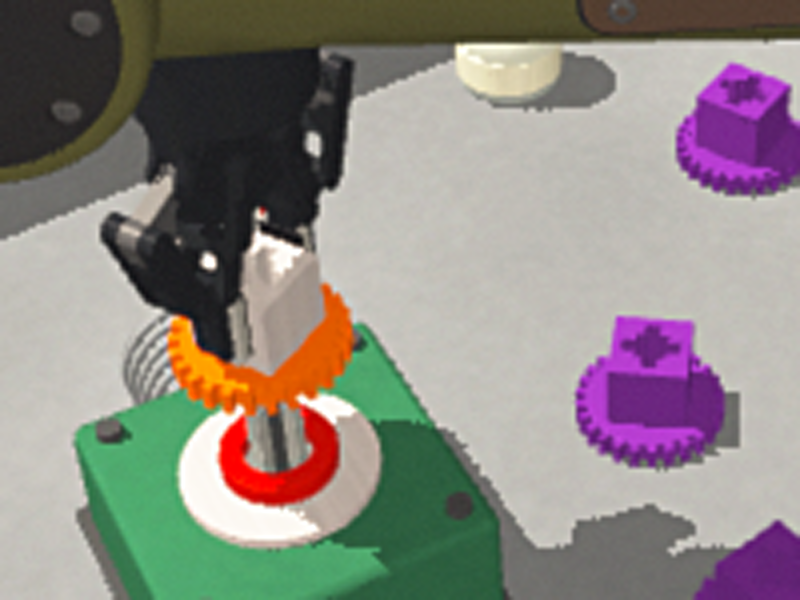

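View pics/wrist7.png

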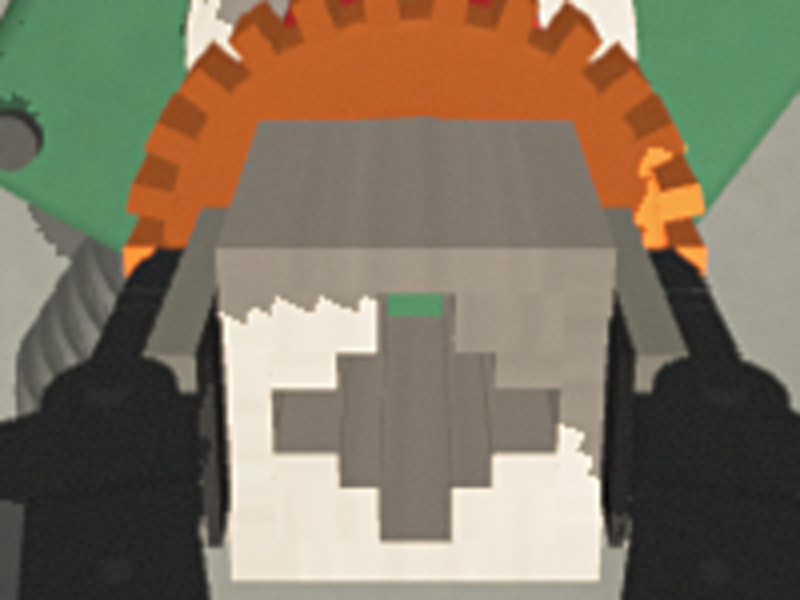

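The gear hovers centred over the spindle in the side view, with the spindle seen under it at crop (275,440). Descend onto the core.

```bash
python3 -m crank '[[[-0.05,0.05,0.7],[0,0,0]],[[-0.05,0.05,1.4],[0,0,0]],[[-0.05,0.05,2],[0,0,0]],[[-0.05,0.05,2.2],[0,0,0]],[[-0.05,0.05,2.2],[0,0,0]]]'; python3 go.py 542.4 299.8 136 109.2
```

```text
t: 14.05
ee_pos: [542.1, 300.1, 146.7]
orientation: [-3.14, 0.001, 1.906]
force: [-0.4, 0.6, -1.1]
opening: 39.1
shift cm [-0.04  0.02  1.07] rot deg [-0.11  0.03  0.02] t 14.05 ee [542.1 300.1 146.7] yaw 109.22 q [ 0.83  0.1  -0.01 -0.   -1.47 -2.06] F [-0.4  0.6 -1.1]
```

```bash
python3 -m crank '[[[0,0,0.5],[0,0,0]],[[0,0,0.9],[0,0,0]],[[0,0,1.2],[0,0,0]],[[0,0,1.2],[0,0,0]],[[0,0,1.2],[0,0,0]]]'; python3 go.py 542.4 299.8 116 109.2
```

```text
t: 14.47
ee_pos: [542.5, 300.4, 135.8]
orientation: [-3.141, 0.0, 1.906]
force: [0.3, -0.4, -1.9]
opening: 39.3
shift cm [-0.05 -0.03  1.98] rot deg [-0.02  0.01  0.02] t 14.4667 ee [542.5 300.4 135.8] yaw 109.22 q [ 0.83  0.1  -0.02 -0.   -1.45 -2.06] F [ 0.3 -0.4 -1.9]
```

Past the rib tops with no contact force: meshed. Continue down to the collar.

```bash
python3 -m crank '[[[0,0,0.7],[0,0,0]],[[0,0,1.4],[0,0,0]],[[0,0,2.1],[0,0,0]],[[0,0,2.4],[0,0,0]],[[0,0,2.4],[0,0,0]]]'; python3 go.py 542.4 299.8 100.5 109.2
```

```text
t: 14.88
ee_pos: [542.2, 300.2, 110.3]
orientation: [-3.14, 0.001, 1.906]
force: [0.1, -0.4, -1.5]
opening: 39.0
shift cm [-0.04  0.01  0.98] rot deg [-0.11  0.03  0.01] t 14.8833 ee [542.2 300.2 110.3] yaw 109.21 q [ 0.83  0.11 -0.06 -0.   -1.4  -2.06] F [ 0.1 -0.4 -1.5]
```

```bash
python3 -m crank '[[[0,0,0.3],[0,0,0]],[[0,0,0.6],[0,0,0]],[[0,0,0.8],[0,0,0]],[[0,0,0.8],[0,0,0]]]'; python3 go.py 542.4 299.8 100.5 109.2
```

```text
t: 15.22
ee_pos: [542.6, 300.4, 105.9]
orientation: [3.141, 0.0, 1.907]
force: [-5.2, -2.2, 6.0]
opening: 39.4
shift cm [-0.05 -0.04  0.54] rot deg [0.06 0.01 0.04] t 15.2167 ee [542.6 300.4 105.9] yaw 109.24 q [ 0.83  0.11 -0.07  0.   -1.39 -2.06] F [-5.2 -2.2  6. ]
```

```bash
python3 -m crank '[[[0,0,0.2],[0,0,0]],[[0,0,0.4],[0,0,0]],[[0,0,0.6],[0,0,0]],[[0,0,0.6],[0,0,0]]]'; python3 go.py 542.4 299.8 100.5 109.2
```

```text
t: 15.55
ee_pos: [542.7, 300.4, 101.6]
orientation: [3.14, 0.0, 1.907]
force: [-10.0, -3.0, 12.1]
opening: 39.1
shift cm [-0.05 -0.05  0.11] rot deg [0.11 0.01 0.06] t 15.55 ee [542.7 300.4 101.6] yaw 109.26 q [ 0.83  0.11 -0.07  0.   -1.38 -2.06] F [-10.   -3.   12.1]
```

```bash
python3 -m crank '[[[0,0,0.2],[0,0,0]],[[0,0,0.4],[0,0,0]],[[0,0,0.4],[0,0,0]],[[0,0,0.4],[0,0,0]]]'; python3 go.py 542.4 299.8 100.5 109.2
```

```text
t: 15.88
ee_pos: [542.7, 300.4, 100.2]
orientation: [3.138, 0.0, 1.907]
force: [-16.6, -5.3, 23.1]
opening: 39.4
shift cm [-0.05 -0.05 -0.03] rot deg [0.19 0.02 0.09] t 15.8833 ee [542.7 300.4 100.2] yaw 109.29 q [ 0.83  0.11 -0.08  0.   -1.38 -2.06] F [-16.6  -5.3  23.1]
```

```bash
python3 -m crank '[[[0,-0.1,0],[0,0,0]],[[0,-0.15,0],[0,0,0]],[[0,-0.15,0],[0,0,0]],[[0,-0.15,0],[0,0,0]],[[0,-0.15,0],[0,0,0]],[[0,-0.15,0],[0,0,0]]]'; python3 go.py 542.4 299.8 100.5 109.2
python3 - <<'E'
from h import *
for c,(x,y) in {'side':(110,200),'wrist':(180,200)}.items():
    im,d=r.get_image(c);cv2.imwrite(f'pics/{c}8.png',cv2.resize(im[y:y+150,x:x+200],None,fx=4,fy=4,interpolation=cv2.INTER_CUBIC))
    if c=='side': cv2.imwrite('pics/side8f.png',im)
s=r.state();print(s['force'],s['torque'],s['dq'],s['opening'])
E
```

```text
t: 16.38
ee_pos: [542.7, 300.4, 100.2]
orientation: [3.135, -0.0, 1.907]
force: [-8.8, -3.4, 20.1]
opening: 39.2
shift cm [-0.05 -0.04 -0.03] rot deg [ 0.37 -0.01  0.07] t 16.3833 ee [542.7 300.4 100.2] yaw 109.27 q [ 0.83  0.11 -0.08  0.   -1.37 -2.06] F [-8.8 -3.4 20.1]
[-8.9712251  -3.46602434 19.12022097] [-1.13649399  3.28191045  0.0156747 ] [-8.41771242e-04  3.41725461e-04  4.90012336e-05  1.50418356e-03
 -5.17743626e-04 -9.62188983e-04] 39.59519431043039
```

View pics/side8.png

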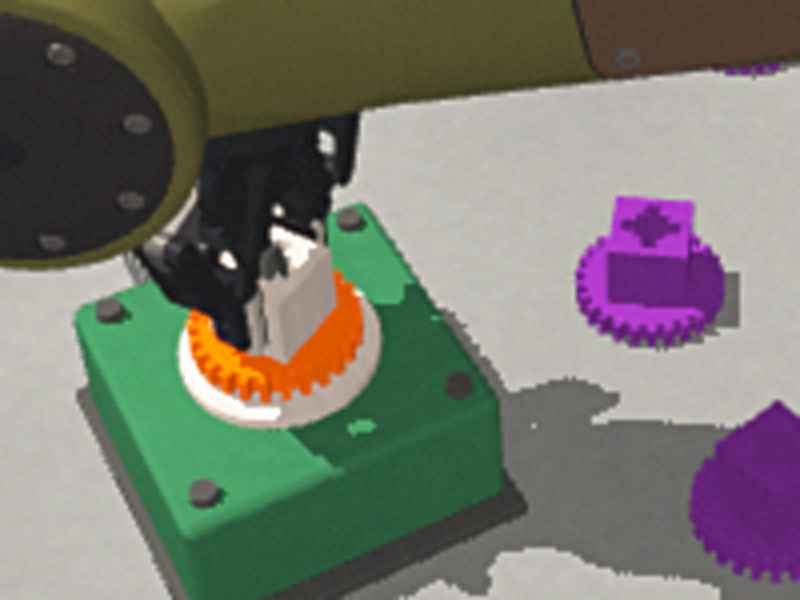

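View pics/wrist8.png

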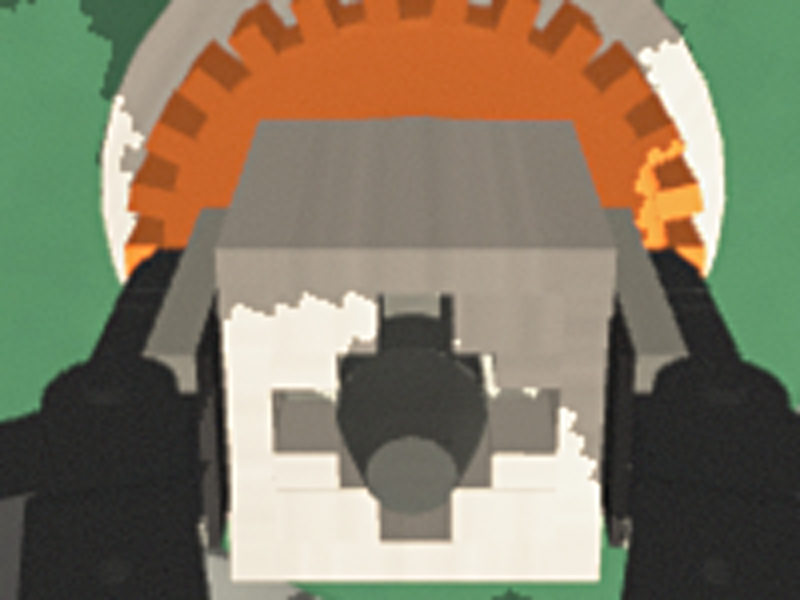

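View pics/side8f.png

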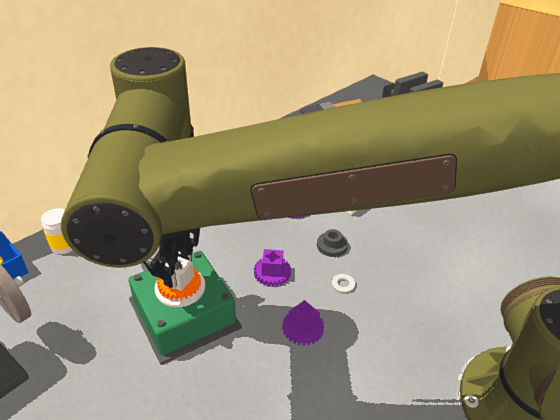

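The gear is seated: the spindle tip stands out of the bore at crop (412,470), the red collar is hidden under the gear, and the gear has not slipped in the jaws. It holds about 20 N and is at rest. Handing in.

```bash
python3 - <<'E'
from workcell import r
print(r.job_done());s=r.state();print(s['t'],s['ee_pos'],s['force'],s['opening'])
E
```

```text
the job is handed in; nothing more can be done
None
the job is handed in; nothing more can be done
```

I pressed the red, yellow and blue keys one at a time. I then gripped the orange gear across two facing flats, turned it to the ribs (about 109°), and pushed it home against the collar. I handed the job in at about 16.5 s with the arm still gripping and pressing. It reported no verdict.

- **Keys:** each one bottomed out with the fingertips at about 62 mm, under 8–10 N. All three were up again in the side view taken just after I lifted the gear; I did not look at them again after that.
- **Gear:** it went past the rib tops with no contact force. The last reading put its underside about 4 mm above the spindle origin, which is home, within about 1 mm of the axis and with under 0.01 rad of tilt. The collar stopped yielding there, under an upward push of about 20 N. The fingers stood at 39.5 mm on the flats, and the arm was still.
- **Not zero:** a sideways force of about 9 N remained; I had shifted the tool back 1.5 mm, which brought it down from about 17 N.
- **Other loose things:** the moves kept clear of them and none looked disturbed in the pictures, but I did not measure whether they had shifted.

One move towards the spindle used the wrong sideways shift. It ended about 150 mm off in free space, and I corrected it with no contact.

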